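Refit the kiln knobs and zero them

ROBOT

A 6-joint arm with a two-finger parallel gripper is mounted at the origin on the work surface. World frame = base frame: x ahead of the robot, y to its left, z up, the work surface at z = 0. Lengths are in m, angles in rad, forces in N, time in s.
With the tool pointing down it reaches from about 0.375 to 0.9 m from the base axis. Payload 3.1 kg.
Tool frame: the origin (TCP) lies midway between the tips of the shut fingers; the grasp point (between the pads) lies 19 mm behind it; z points along the fingers, y is the line along which they close (so a half turn about z gives the same grasp; the last joint's range is limited). The gripper opens to 87 mm and grips with 3 to 60 N. Pads are 19 mm wide; open, the fingers measure 117 mm over their backs; the gripper's body (75 mm by 190 mm) begins 51 mm behind the grasp point.
Start: joints at [1.101, 0.527, 1.433, -0, 1.181, -0.178], TCP at [0.18, 0.599, 0.197] pointing down, gripper open.
Joint ranges: [-3.08, 3.08], [-0.75, 2.2], [0.22, 2.44], [-1.43, 4.57], [0, 2.65], [-2.85, 2.85]. Speed limits (rad/s): [2.79, 2.79, 3.14, 3.14, 3.14, 3.14].

INTERFACE

Orientations are given as a unit quaternion [x, y, z, w].
In Python, from rig import status, imaging, order gives the robot as it stands.
- The arm moves only by the tool arm_command, never from a script. Its argument "deltas" is one flat list of numbers, 5 for each row, row after row: the opening, from -1 (shut) to 1 (fully open), so that 0 is half open, then the shift along the tool's x, y, z in m, then the turn about the tool's z in rad. In form: [gripper, tx, ty, tz, roll, gripper, tx, ty, tz, roll, ...]. A call has 1 to 12 rows; each row shifts and turns the commanded pose from where the row before left it, along the tool's axes as they then stand; what a row does not reach is not made up. A row lasts 1/8 s, in which the tool goes at most 62.5 mm and 10.7 degrees, less where a joint would pass 70% of its speed; a pose out of reach is approached as far as the arm can. A call with a gripper value outside its range is refused whole. The fingers move at their own pace and stop on an object; "newtons" is the grip in N (left out, the last holds). Time passes only in rows, so rows that do not move let the fingers close. It gives the time, the measured TCP pose, the force, the opening and the grip force at its end, in the units of the state.
- status.get_obs(): the state, without advancing time (a new reading comes with each control period).
- imaging.camera(name): name is "scene" or "top" or "wrist"; returns (picture, depth): 420x560x3 uint8, red, green, blue; 420x560 float32, m along the optical axis (not along the pixel's ray), 0 where there is no reading.
- imaging.camera_params(name): a dict with "intrinsics" (3x3 intrinsics, pixels), "camera_from_world" (4x4, takes a point from world to camera coordinates). Camera axes: x right, y up, looking along -z (the intrinsics and any distortion apply to the point x, -y, -z); pixel columns grow to the right and rows downward; lengths in m; the calibration is good to about 2 mm. A picture is of the moment at which its call begins: read the wrist's pose just before it. camera_params takes no time and is no camera call; for the wrist camera it gives the pose at the moment of the call.
- order.hand_in(): hands the job in; it is judged then, once.
The state is a dict: "time": time; "q": joint angles; "joint_velocities": joint speeds; "joint_torque": joint torques, N m; "position": TCP position; "tool_rot": TCP orientation; "ft_force": force on the tool from outside, world axes, zero at the start; "moment": the same for the moment, N m; "grip_width": finger opening in m; "grip_force": force on a finger pad.
Only numpy, scipy, OpenCV 4.12 (cv2) and the standard library are available. Lean on these libraries where they do the work, as an engineer would, in place of code of your own. Each camera call takes 0.05 s, during which the arm holds its last target. There are 200 camera calls.

TASK

The kiln's control knobs have been off for cleaning. Switch the isolator lever fully off (towards the robot); while it is off, push each knob that lies on the table fully home, flush with the box, on the keyed spindle of its own colour, and turn each anticlockwise to its zero stop. Only when all are on and at zero switch the isolator fully on again; knock nothing else about.

Things in the scene. Friction and masses are not known exactly. Their poses are not given: they have to be found in the camera images.
- panel: kiln control box, fixed: aluminium case 100 (x) x 490 (y) x 50 mm tall on a dark foot plate 140 x 530 x 12 mm. Origin: centre of its underside; x away from the robot, y left, z up. On its flat top, all at x = 0: isolator lever at y = -195 mm; spindles ringed red (y = -95), yellow (-5), blue (+85) and green (+175 mm); a black bar mark on the +y side of each spindle is zero
- spindle_red_top (a point): top of the spindle in the red ring, on its turning axis, 22 mm above the box's top. Steel, 14.4 mm thick, its top 5 mm tapering to 7 mm. A brass key on one side, 6 mm wide, reaches 16 mm out from the axis and stands 12 mm high from the box's top. The frame turns with the spindle: x along the key, z up
- spindle_red (a joint): red spindle's angle, rad: 0 at its anticlockwise stop (key along panel +y, at the bar mark), growing clockwise from above to 2.4 at the other stop; friction 0.06 N m. Its knob has a bore 16.4 mm wide, 24 mm deep, and a keyway 8 mm wide, 18 mm out, under the pointer (+x): it drops home only with its x along the key's (0.06 to 0.12 rad play), else rests 12 mm too high
- spindle_yellow_top (a point): top of the spindle in the yellow ring, on its turning axis, 22 mm above the box's top. Steel, 14.4 mm thick, its top 5 mm tapering to 7 mm. A brass key on one side, 6 mm wide, reaches 16 mm out from the axis and stands 12 mm high from the box's top. The frame turns with the spindle: x along the key, z up
- spindle_yellow (a joint): yellow spindle's angle, rad: 0 at its anticlockwise stop (key along panel +y, at the bar mark), growing clockwise from above to 2.4 at the other stop; friction 0.06 N m. Its knob has a bore 16.4 mm wide, 24 mm deep, and a keyway 8 mm wide, 18 mm out, under the pointer (+x): it drops home only with its x along the key's (0.06 to 0.12 rad play), else rests 12 mm too high
- spindle_blue_top (a point): top of the spindle in the blue ring, on its turning axis, 22 mm above the box's top. Steel, 14.4 mm thick, its top 5 mm tapering to 7 mm. A brass key on one side, 6 mm wide, reaches 16 mm out from the axis and stands 12 mm high from the box's top. The frame turns with the spindle: x along the key, z up
- spindle_blue (a joint): blue spindle's angle, rad: 0 at its anticlockwise stop (key along panel +y, at the bar mark), growing clockwise from above to 2.4 at the other stop; friction 0.06 N m. Its knob has a bore 16.4 mm wide, 24 mm deep, and a keyway 8 mm wide, 18 mm out, under the pointer (+x): it drops home only with its x along the key's (0.06 to 0.12 rad play), else rests 12 mm too high
- spindle_green_top (a point): top of the spindle in the green ring, on its turning axis, 22 mm above the box's top. Steel, 14.4 mm thick, its top 5 mm tapering to 7 mm. A brass key on one side, 6 mm wide, reaches 16 mm out from the axis and stands 12 mm high from the box's top. The frame turns with the spindle: x along the key, z up
- spindle_green (a joint): green spindle's angle, rad: 0 at its anticlockwise stop (key along panel +y, at the bar mark), growing clockwise from above to 2.4 at the other stop; friction 0.06 N m. Its knob has a bore 16.4 mm wide, 24 mm deep, and a keyway 8 mm wide, 18 mm out, under the pointer (+x): it drops home only with its x along the key's (0.06 to 0.12 rad play), else rests 12 mm too high
- knob_red: loose knob, 70 g; may be absent (None), then its spindle stays bare. Black round skirt 45 mm across, 24 mm high; on it a red grip bar 44 (x) x 18 (y) mm, from 24 to 50 mm above the underside. Origin: centre of its underside; z up (it stands upright at the start); x along the bar towards the end with the white pointer line. Seated, its underside is 50 mm above the table
- knob_yellow: loose knob, 70 g; may be absent (None), then its spindle stays bare. Black round skirt 45 mm across, 24 mm high; on it a yellow grip bar 44 (x) x 18 (y) mm, from 24 to 50 mm above the underside. Origin: centre of its underside; z up (it stands upright at the start); x along the bar towards the end with the white pointer line. Seated, its underside is 50 mm above the table
- knob_blue: loose knob, 70 g; may be absent (None), then its spindle stays bare. Black round skirt 45 mm across, 24 mm high; on it a blue grip bar 44 (x) x 18 (y) mm, from 24 to 50 mm above the underside. Origin: centre of its underside; z up (it stands upright at the start); x along the bar towards the end with the white pointer line. Seated, its underside is 50 mm above the table
- knob_green: loose knob, 70 g; may be absent (None), then its spindle stays bare. Black round skirt 45 mm across, 24 mm high; on it a green grip bar 44 (x) x 18 (y) mm, from 24 to 50 mm above the underside. Origin: centre of its underside; z up (it stands upright at the start); x along the bar towards the end with the white pointer line. Seated, its underside is 50 mm above the table
- isolator (a joint): isolator lever angle in rad: 0 = off, leaning 0.5 rad towards the robot (panel -x); 1.0 = on, leaning 0.5 rad away (panel +x). It swings about the panel's y axis at 72 mm above the table, 70 mm from pivot to ball centre, light friction, and stays where it is left
- isolator_tip (a point): centre of the orange ball, 26 mm across, at the end of the isolator lever; the lever below it is a steel rod 10 mm thick on a black block 70 (x) x 50 (y) x 25 mm tall
- glaze_jar: blue ceramic glaze jar with white cap, 68 mm across, 100 mm tall; bystander, leave in place. Origin at the centre of its underside
- slip_jar: brown jar with steel cap, 64 mm across, 85 mm tall; bystander, leave in place. Origin at the centre of its underside
- bisque_cup: unglazed clay cup, 76 mm across, 80 mm tall; bystander, leave in place. Origin at the centre of its underside
- modelling_tool: wooden modelling spatula, 200 mm long, lying flat; bystander, leave in place. Origin at the centre of its underside
- brush: brush with a pale wooden handle, 200 mm long, lying flat; bystander, leave in place. Origin at the centre of its underside
- plaster_mould: white plaster mould block, 100 x 80 x 50 mm; bystander, leave in place. Origin at the centre of its underside

How it is judged:
By the outcome, as a careful person would: the job done as asked, in the order asked, and still so for the second after the job is handed in, with the robot touching nothing.
Of knob_red, knob_yellow, knob_blue, knob_green only 3 to 4 are there at a start; the rules pass over those that are not, and their reading is None.
At some moment in a run one of knob_red, knob_yellow, knob_blue, knob_green may be knocked a few centimetres aside while the robot is not near it.
It also fails if it takes over 210 s, if anything falls off the work surface, if the arm or the gripper's body presses on something with over 40 N, if the wrist force passes 120 N, or if a joint passes its speed limit or range.

## Working session

There is one attempt and no reset: what is moved stays moved. The work goes in short steps, Python scripts to look and compute and a tool call to move; the robot and the scene stay as the last step left them, time stands still between calls to the robot, and variables do not carry over. Pictures are saved under pics/ and viewed, at most 14 in all, crops included, and the job is handed in when it is done.

Besides the shell and the picture viewer there is one more tool, called after ">>>" as name(argument=value, ...) on one line, values as JSON. arm_command: Moves the arm, as the interface text tells. Its arguments: {"type":"object","properties":{"deltas":{"type":"array"},"newtons":{"type":"number"}},"required":["deltas"]}

```bash
mkdir -p pics; ls
python3 - <<'E'
from rig import status, imaging
import cv2,numpy as np
s=status.get_obs(); print({k:np.round(v,3) for k,v in s.items()})
for n in("top","scene"):
    p,d=imaging.camera(n); cv2.imwrite(f"pics/{n}0.png",p[:,:,::-1]); np.savez(f"{n}0.npz",p=p,d=d)
    c=imaging.camera_params(n); print(n,np.round(c["intrinsics"],1).tolist(),np.round(c["camera_from_world"],3).tolist(),c.keys())
E
```

```text
pics
{'time': np.float64(0.0), 'q': array([ 1.1  ,  0.528,  1.434,  0.   ,  1.181, -0.178]), 'joint_velocities': array([ 0.   ,  0.001, -0.   , -0.002,  0.001, -0.001]), 'joint_torque': array([ -0.   , -44.004, -17.659,   0.063,   0.058,  -0.   ]), 'position': array([0.179, 0.598, 0.196]), 'tool_rot': array([ 0.145,  0.989, -0.001, -0.   ]), 'ft_force': array([-0.081, -0.161, -0.469]), 'moment': array([-0.048,  0.039, -0.006]), 'grip_force': np.float64(0.0), 'grip_width': np.float64(0.087)}
top [[422.6, 0.0, 284.4], [0.0, 422.6, 216.4], [0.0, 0.0, 1.0]] [[0.04, -0.999, -0.002, 0.011], [0.975, 0.039, 0.221, -0.492], [-0.221, -0.011, 0.975, -1.373], [0.0, 0.0, 0.0, 1.0]] dict_keys(['intrinsics', 'camera_from_world'])
scene [[419.5, 0.0, 281.1], [0.0, 419.5, 213.7], [0.0, 0.0, 1.0]] [[-0.889, 0.457, -0.008, 0.417], [-0.263, -0.496, 0.828, 0.037], [0.374, 0.738, 0.561, -1.296], [0.0, 0.0, 0.0, 1.0]] dict_keys(['intrinsics', 'camera_from_world'])
```

View pics/top0.png

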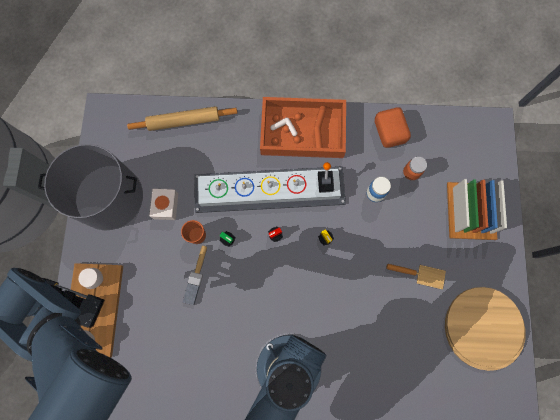

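View pics/scene0.png

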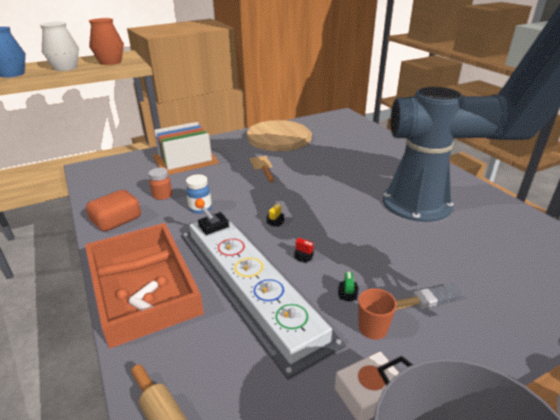

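The top view shows green (227,239), red (275,233) and yellow (326,236) knobs, with blue absent. The isolator ball is at (326,166), leaning away (on), and the cup at (193,232) stands close to the green knob.

```bash
cat > h.py <<'E'
import numpy as np,cv2
from rig import status,imaging
from scipy.spatial.transform import Rotation as R
def snap(n):
    c=imaging.camera_params(n); s=status.get_obs(); p,d=imaging.camera(n); return p,d,c,s
def plane(c,uv,z):
    uv=np.atleast_2d(np.asarray(uv,float)); K=c["intrinsics"]; T=c["camera_from_world"]
    r=np.c_[(uv[:,0]-K[0,2])/K[0,0],-(uv[:,1]-K[1,2])/K[1,1],-np.ones(len(uv))]@T[:3,:3]
    o=-T[:3,:3].T@T[:3,3]; t=(z-o[2])/r[:,2]; return o+r*t[:,None]
def proj(c,P):
    P=np.atleast_2d(P); q=P@c["camera_from_world"][:3,:3].T+c["camera_from_world"][:3,3]
    K=c["intrinsics"]; return np.c_[K[0,2]-K[0,0]*q[:,0]/q[:,2],K[1,2]+K[1,1]*q[:,1]/q[:,2]]
def cloud(c,d):
    v,u=np.mgrid[:d.shape[0],:d.shape[1]]; K=c["intrinsics"];T=c["camera_from_world"]
    q=np.stack([(u-K[0,2])/K[0,0]*d,-(v-K[1,2])/K[1,1]*d,-d],-1); return (q-T[:3,3])@T[:3,:3]
HUE=dict(red=[(0,6),(172,180)],yellow=[(20,33)],green=[(45,80)],blue=[(100,122)],orange=[(6,13)])
def mask(p,n,s=120,v=50):
    h=cv2.cvtColor(p,cv2.COLOR_RGB2HSV); m=np.zeros(h.shape[:2],bool)
    for a,b in HUE[n]: m|=(h[...,0]>=a)&(h[...,0]<=b)
    return m&(h[...,1]>s)&(h[...,2]>v)
def tool(s): # world heading (yaw) of tool x
    return R.from_quat(s["tool_rot"]).as_matrix()
E
python3 - <<'E'
from h import *
c=imaging.camera_params("top"); f=np.load("top0.npz"); p,d=f["p"],f["d"]; W=cloud(c,d)
for n in("red","yellow","green","blue"):
    m=mask(p,n); k,l,st,ce=cv2.connectedComponentsWithStats(m.astype(np.uint8))
    for i in range(1,k):
        if st[i,4]>12 and 150<ce[i,0]<400 and 140<ce[i,1]<260:
            w=W[l==i]; print(n,st[i],ce[i].round(1),np.median(w,0).round(3),w.max(0).round(3),"z.05",plane(c,ce[i],.05)[0].round(4))
w=W[(W[...,2]>.044)&(W[...,2]<.056)&(W[...,0]>.4)&(W[...,0]<.75)&(abs(W[...,1])<.35)]
v,u=np.where((W[...,2]>.044)&(W[...,2]<.056)); 
m=((W[...,2]>.043)&(W[...,2]<.058)&(p.min(-1)>130)).astype(np.uint8)
k,l,st,ce=cv2.connectedComponentsWithStats(m); i=1+st[1:,4].argmax(); print(st[i])
print(cv2.minAreaRect(W[l==i][:,:2].astype(np.float32)))
for q in [(326,166),(193,232),(198,270),(378,188),(416,168),(303,127)]: print(q,W[q[1],q[0]].round(3))
E
```

```text
red [287 175  19  19  65] [296.1 184.3] [ 0.605 -0.005  0.049] [0.643 0.027 0.057] z.05 [ 0.6077 -0.0048  0.05  ]
red [269 227  13  12  87] [275.1 232.3] [0.438 0.06  0.048] [0.465 0.082 0.056] z.05 [0.4363 0.0598 0.05  ]
yellow [261 176  19  19  74] [270.  185.1] [0.601 0.086 0.049] [0.637 0.117 0.057] z.05 [0.601 0.085 0.05 ]
yellow [321 229  12  15  86] [326.  235.8] [ 0.433 -0.111  0.048] [ 0.454 -0.095  0.056] z.05 [ 0.4312 -0.1115  0.05  ]
green [209 179  19  19  54] [218.1 188.1] [0.584 0.261 0.049] [0.617 0.295 0.057] z.05 [0.5831 0.263  0.05  ]
green [220 232  13  12  71] [225.6 236.9] [0.414 0.227 0.047] [0.439 0.25  0.053] z.05 [0.414  0.2251 0.05  ]
blue [235 178  19  19  60] [243.6 187.2] [0.589 0.177 0.049] [0.625 0.206 0.057] z.05 [0.5899 0.1755 0.05  ]
blue [369 183  19  15  67] [375.3 192.6] [ 0.578 -0.269  0.072] [ 0.616 -0.255  0.083] z.05 [ 0.5887 -0.2777  0.05  ]
[ 198  169  143   35 2471]
((0.5992052555084229, 0.09002260863780975), (0.10068140178918839, 0.48894527554512024), 5.404423236846924)
(326, 166) [ 0.644 -0.098  0.146]
(193, 232) [0.435 0.347 0.003]
(198, 270) [0.303 0.316 0.015]
(378, 188) [ 0.588 -0.275  0.108]
(416, 168) [ 0.673 -0.411  0.079]
(303, 127) [ 0.839 -0.023  0.012]
```

>>> arm_command(deltas=[0,0,0,-0.015,0.149,0,0,0,-0.015,0.149,0,0,0,-0.015,0.149,0,0,0,-0.015,0.149,0,0,0,-0.015,0.149,0,0,0,-0.015,0.149,0,0,0,-0.015,0.149,0,0,0,-0.015,0.149,0,-0.04,0.028,0,0,0,-0.04,0.028,0,0,0,-0.04,0.028,0,0,0,-0.04,0.028,0,0])

```text
time: 1.6
position: [0.3058, 0.4474, 0.3164]
tool_rot: [0.676, 0.737, -0.0, 0.0]
ft_force: [-0.3, 0.9, 0.2]
grip_width: 0.0434
grip_force: 0.0
```

>>> arm_command(deltas=[0,-0.042,0.028,0,0,0,-0.042,0.028,0,0,0,-0.042,0.028,0,0,0,-0.042,0.028,0,0,0,-0.042,0.028,0,0,0,-0.042,0.028,0,0,0,-0.042,0.028,0,0,0,0,0,0,0,0,0,0,0,0])

```text
time: 2.72
position: [0.5254, 0.1731, 0.3163]
tool_rot: [0.676, 0.737, -0.0, -0.001]
ft_force: [-0.0, 1.1, -0.5]
grip_width: 0.0435
grip_force: 0.0
```

Run:
```python
from h import *
p,d,c,s=snap("wrist"); cv2.imwrite("pics/w1.png",p[:,:,::-1]); np.savez("w1.npz",p=p,d=d,c=c)
T=c["camera_from_world"];print("cam",(-T[:3,:3].T@T[:3,3]).round(3),T.round(3).tolist()); x=tool(s)[:,0]; print(s["time"],s["position"].round(4),np.arctan2(x[1],x[0]))
```

```text
cam [0.519 0.253 0.506] [[0.996, 0.087, -0.002, -0.538], [-0.083, 0.953, -0.291, -0.051], [-0.024, 0.29, 0.957, -0.545], [0.0, 0.0, 0.0, 1.0]]
2.725 [0.5254 0.1731 0.3163] 1.6571963442972075
```

View pics/w1.png

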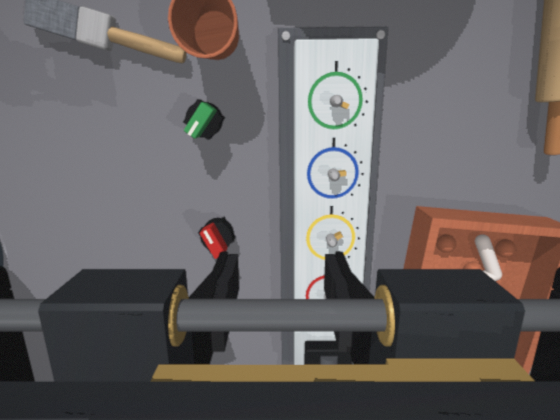

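The wrist view (right = +x, up = +y) shows the green knob (203,119) with its pointer to lower left and the red knob (215,238) with its pointer to upper left. The brass keys lie at green (345,105), blue (343,173) and yellow (338,236).

```bash
cat >> h.py <<'E'
def knob(c,p,d,n,near,z0=0.):
    W=cloud(c,d); m=mask(p,n,110,40)&(np.hypot(W[...,0]-near[0],W[...,1]-near[1])<.05)
    W2=plane(c,np.stack(np.meshgrid(np.arange(560),np.arange(420)),-1).reshape(-1,2),z0+.05)[:,:2].reshape(420,560,2)
    roi=np.hypot(W2[...,0]-near[0],W2[...,1]-near[1])<.03
    wh=roi&(p.min(-1)>140)&(np.ptp(p.astype(int),axis=-1)<60)&(W[...,2]>z0+.042)
    top=(m&(W[...,2]>z0+.046))|wh
    r=cv2.minAreaRect(W2[top].astype(np.float32)); (w,h)=r[1]; a=np.radians(r[2])+(np.pi/2 if h>w else 0)
    ctr=np.array(r[0]); wc=W2[wh].mean(0) if wh.any() else ctr
    if (wc-ctr)@[np.cos(a),np.sin(a)]<0: a+=np.pi
    return ctr.round(4),sorted(np.round(r[1],4)),round((a+np.pi)%(2*np.pi)-np.pi,3),int(wh.sum()),int(top.sum()),np.median(W[top][:,2]).round(4)
def ring(c,p,n,near):
    W2=plane(c,np.stack(np.meshgrid(np.arange(560),np.arange(420)),-1).reshape(-1,2),.05)[:,:2].reshape(420,560,2)
    m=mask(p,n,110,40)&(np.hypot(W2[...,0]-near[0],W2[...,1]-near[1])<.045)
    h=cv2.convexHull(W2[m].astype(np.float32)); (q,ax,an)=cv2.fitEllipse(h); return np.array(q).round(4),np.round(ax,4)
def key(c,p,d,ctr):
    hs=cv2.cvtColor(p,cv2.COLOR_RGB2HSV); W2=plane(c,np.stack(np.meshgrid(np.arange(560),np.arange(420)),-1).reshape(-1,2),.062)[:,:2].reshape(420,560,2)-ctr
    m=(hs[...,0]>8)&(hs[...,0]<26)&(hs[...,1]>90)&(hs[...,2]>70)&(np.hypot(*np.moveaxis(W2,-1,0))<.02)
    q=W2[m].mean(0) if m.any() else np.zeros(2); return q.round(4),round(float(np.arctan2(q[1],q[0])),3),int(m.sum())
E
python3 - <<'E'
from h import *
f=np.load("w1.npz",allow_pickle=True); p,d,c=f["p"],f["d"],f["c"].item(); 
print(c["intrinsics"].round(1).tolist())
for n,q in dict(red=(.436,.06),green=(.414,.225)).items(): print(n,knob(c,p,d,n,q))
O=np.array([.599,.0898]);Y=np.array([-.0915,.9958])
for n,y in dict(yellow=-.005,blue=.085,green=.175).items():
    r,ax=ring(c,p,n,O+y*Y); print(n,r,ax,key(c,p,d,r))
E
```

```text
[[350.4, 0.0, 281.1], [0.0, 350.4, 213.2], [0.0, 0.0, 1.0]]
red (array([0.4391, 0.0642]), [np.float64(0.0196), np.float64(0.0441)], np.float64(2.112), 41, 363, np.float64(0.0516))
green (array([0.4162, 0.2278]), [np.float64(0.0186), np.float64(0.0442)], np.float64(-2.122), 66, 500, np.float64(0.0515))
yellow [0.601  0.0867] [0.0662 0.0664] (array([0.008 , 0.0084]), 0.81, 36)
blue [0.5922 0.1765] [0.0661 0.0665] (array([0.0107, 0.0032]), 0.293, 32)
green [0.5836 0.2665] [0.0652 0.0657] (array([ 0.0109, -0.0042]), -0.371, 33)
```

>>> arm_command(deltas=[0.3,-0.047,0.017,0,0,0.3,-0.047,0.017,0,0,0.3,-0.047,0.017,0,0,0.3,-0.047,0.017,0,0,0.3,-0.047,0.017,0,0,0.3,-0.047,0.017,0,0,0.3,0,0,0,0,0.3,0,0,0.02,0])

```text
time: 3.78
position: [0.6529, -0.0977, 0.2983]
tool_rot: [0.675, 0.738, 0.001, 0.001]
ft_force: [-0.0, -0.1, -0.4]
grip_width: 0.0569
grip_force: 0.0
```

Run:
```python
from h import *
p,d,c,s=snap("wrist"); cv2.imwrite("pics/w2.png",p[:,:,::-1]); np.savez("w2.npz",p=p,d=d,c=c)
print(s["position"].round(4)); W=cloud(c,d)
O=np.array([.600,.092]);Y=np.array([-.0938,.9956])
for n,y in dict(red=-.095,yellow=-.005).items():
    r,ax=ring(c,p,n,O+y*Y); print(n,r,ax,key(c,p,d,r))
print(knob(c,p,d,"yellow",(.432,-.11)))
m=mask(p,"orange",150,80)&(W[...,2]>.1); print(m.sum(), plane(c,[np.mean(np.where(m)[1]),np.mean(np.where(m)[0])],.135), np.median(W[m],0))
```

```text
[ 0.6529 -0.0977  0.2983]
red [ 0.6089 -0.0023] [0.0664 0.0669] (array([0.0092, 0.0062]), 0.596, 37)
yellow [0.6006 0.0853] [0.0619 0.0654] (array([0.0084, 0.0034]), 0.381, 4)
(array([ 0.4342, -0.1106]), [np.float64(0.018), np.float64(0.0466)], np.float64(-2.543), 50, 501, np.float64(0.0514))
439 [[ 0.64799151 -0.09927377  0.135     ]] [ 0.6478526  -0.09630548  0.14665701]
```

View pics/w2.png

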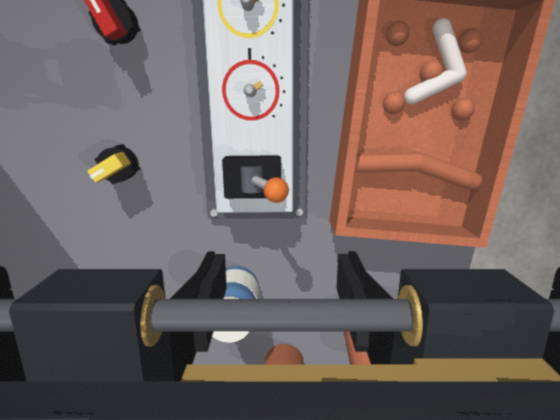

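The ball at (276,190) leans to +x (on) and sits midway below the fingers. The yellow knob (110,164) points left and down, and the red key is at (258,86).

>>> arm_command(deltas=[0.3,0,-0.003,0.045,0,0.3,0,0,0.045,0,0.3,0,0,0.045,0,0.3,0,0,0.045,0,0.3,0,0,0.003,0,0.3,0,-0.02,0,0,0.3,0,-0.02,0,0,0.3,0,-0.02,0,0,0.3,0,-0.012,0,0,0.3,0,0,0,0])

```text
time: 5.08
position: [0.5791, -0.1051, 0.1176]
tool_rot: [0.675, 0.738, 0.001, 0.003]
ft_force: [1.4, 0.9, 1.4]
grip_width: 0.0567
grip_force: 0.5
```

>>> arm_command(deltas=[0.3,0,-0.005,0,0,0.3,0,-0.003,0,0,0.3,0,-0.002,0,0,0.3,0,0,0,0])

```text
time: 5.58
position: [0.568, -0.1063, 0.1136]
tool_rot: [0.676, 0.737, 0.0, 0.0]
ft_force: [1.6, 1.3, -0.5]
grip_width: 0.0564
grip_force: 1.1
```

>>> arm_command(deltas=[0.3,0,-0.003,0,0,0.3,0,-0.003,0,0,0.3,0,0,0,0])

```text
time: 5.95
position: [0.5664, -0.1077, 0.115]
tool_rot: [0.676, 0.737, 0.003, 0.004]
ft_force: [8.2, 1.8, 1.1]
grip_width: 0.0565
grip_force: 3.5
```

>>> arm_command(deltas=[0.3,0,0.012,0,0,0.3,0,0,-0.05,0,0.3,0,0,-0.05,0,0.1,0.003,-0.048,0,0,0.1,0.003,-0.048,0,0,0.1,0.003,-0.048,0,0,0.1,0,0,0,-0.174,0.1,0,0,0,-0.174,0.1,0,0,0,-0.174,0.1,0,0,0,-0.174,0.1,0,0,0,-0.174,0.1,0,0,0,-0.174])

```text
time: 7.45
position: [0.4278, -0.109, 0.2132]
tool_rot: [0.215, 0.977, 0.0, -0.002]
ft_force: [-0.3, -0.5, 0.5]
grip_width: 0.0481
grip_force: 0.0
```

>>> arm_command(deltas=[0.1,0,0,0,-0.174,0.1,0,0,0,-0.174,0.1,0,0,0,-0.174,0.1,0,0,0,-0.174,0.1,0,0,0,-0.174,0.1,0,0,0,-0.174,0.1,0,0,0,0])

```text
time: 8.32
position: [0.4282, -0.1091, 0.2133]
tool_rot: [-0.297, 0.955, 0.001, -0.001]
ft_force: [-1.0, 0.1, -0.4]
grip_width: 0.0477
grip_force: 0.0
```

```bash
cat >> h.py <<'E'
def togo(s,xy,z,yaw):
    M=tool(s); a=np.arctan2(M[1,0],M[0,0]); dv=np.r_[xy,z]-s["position"]; r=-((yaw-a+np.pi)%(2*np.pi)-np.pi)
    print("t",round(s["time"],2),"pos",s["position"].round(4),"yaw",round(a,3),"q6",s["q"][5].round(3),"tool d",(M.T@dv).round(4),"roll",round(r,3),"F",s["ft_force"].round(1))
E
python3 - <<'E'
from h import *
p,d,c,s=snap("wrist"); cv2.imwrite("pics/w3.png",p[:,:,::-1])
k=knob(c,p,d,"yellow",(.434,-.11)); print(k); togo(s,k[0],.028,k[2])
p,d,c,s=snap("top"); W=cloud(c,d)
m=mask(p,"orange",150,80)&(W[...,2]>.1)&(W[...,0]>.5)&(W[...,1]<0)&(W[...,1]>-.2); print("ball",np.median(W[m],0))
for n in("red","yellow","green"): print(n,knob(c,p,d,n,dict(red=(.439,.064),yellow=(.434,-.11),green=(.416,.228))[n])[:3])
E
```

```text
(array([ 0.5   , -0.0172]), [np.float64(0.2597), np.float64(0.3599)], np.float64(-0.97), 78, 6272, np.float64(0.3377))
t 8.32 pos [ 0.4282 -0.1091  0.2133] yaw -2.539 q6 -2.676 tool d [-0.1116  0.0345  0.1852] roll -1.569 F [-1.   0.1 -0.4]
ball [nan nan nan]
red (array([0.4375, 0.0603]), [np.float64(0.0176), np.float64(0.0428)], np.float64(2.159))
yellow (array([ 0.4769, -0.1949]), [np.float64(0.0), np.float64(0.0035)], np.float64(-3.136))
green (array([0., 0.]), [np.float64(0.0), np.float64(0.0)], np.float64(0.0))
  return _methods._mean(a, axis=axis, dtype=dtype,
  ret = um.true_divide(
  ret = ret.dtype.type(ret / rcount)
```

View pics/w3.png

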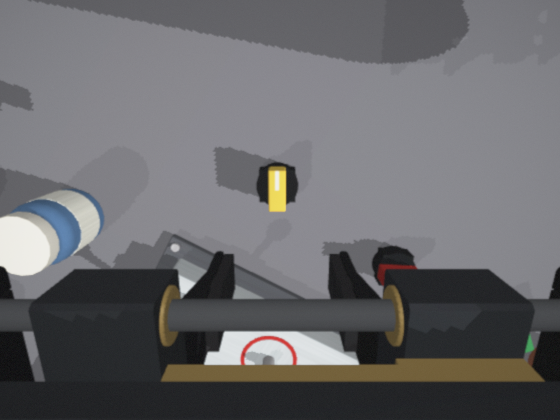

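The yellow knob is directly ahead between the fingers at (277,188), its pointer away from the palm as intended. The gold gripper parts polluted the colour mask, so I'll limit it by height.

```bash
sed -i 's/top=(m&(W\[...,2\]>z0+.046))|wh/wh\&=W[...,2]<z0+.06; top=(m\&(W[...,2]>z0+.046)\&(W[...,2]<z0+.06))|wh/' h.py
python3 - <<'E'
from h import *
p,d,c,s=snap("wrist")
k=knob(c,p,d,"yellow",(.434,-.11)); print(k); togo(s,k[0],.028,k[2])
E
```

```text
(array([ 0.432 , -0.1104]), [np.float64(0.0177), np.float64(0.0434)], np.float64(-2.55), 77, 709, np.float64(0.0514))
t 8.43 pos [ 0.4286 -0.1092  0.2135] yaw -2.54 q6 -2.675 tool d [-0.0024 -0.0032  0.1855] roll 0.01 F [ 0.3 -0.3 -0.4]
```

>>> arm_command(deltas=[0.1,-0.003,-0.003,0.05,0.01,0.1,0,0,0.05,0,0.1,0,0,0.05,0,0.1,0,0,0.02,0,0.1,0,0,0.014,0,0.1,0,0,0,0])

```text
time: 9.22
position: [0.4326, -0.1099, 0.0289]
tool_rot: [-0.292, 0.956, 0.001, -0.001]
ft_force: [-0.0, -0.5, 0.3]
grip_width: 0.0478
grip_force: 0.0
```

>>> arm_command(deltas=[-1,0,0,0,0,-1,0,0,0,0,-1,0,0,0,0,-1,0,0,0,0], newtons=40)

```text
time: 9.72
position: [0.4336, -0.1103, 0.0303]
tool_rot: [-0.293, 0.956, -0.0, 0.0]
ft_force: [-0.6, 0.2, -0.6]
grip_width: 0.0158
grip_force: 0.0
```

>>> arm_command(deltas=[-1,0,0,0,0,-1,0,0,0,0])

```text
time: 9.98
position: [0.4334, -0.1102, 0.0299]
tool_rot: [-0.293, 0.956, -0.0, 0.0]
ft_force: [0.1, -0.2, 1.2]
grip_width: 0.0022
grip_force: 0.0
```

Run:
```python
from h import *
p,d,c,s=snap("wrist"); cv2.imwrite("pics/w4.png",p[:,:,::-1]); print(s["grip_width"],s["grip_force"],s["position"])
```

```text
0.0021862090444858214 0.0 [ 0.43338027 -0.11019111  0.02988285]
```

View pics/w4.png

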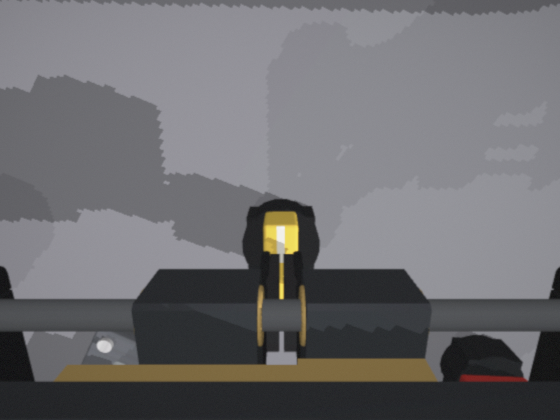

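The picture shows the yellow bar held between the finger strips (265 and 297, row 250), although the width reads 2 mm and the force 0. I'll lift a little to see whether it comes along.

>>> arm_command(deltas=[-1,0,0,-0.02,0,-1,0,0,-0.03,0,-1,0,0,0,0])

```text
time: 10.4
position: [0.4347, -0.1108, 0.0813]
tool_rot: [-0.293, 0.956, -0.002, 0.002]
ft_force: [-0.2, -0.6, 0.1]
grip_width: 0.0005
grip_force: 0.0
```

Run:
```python
from h import *
p,d,c,s=snap("wrist"); cv2.imwrite("pics/w5.png",p[:,:,::-1]); print(s["grip_width"],s["grip_force"],s["position"],s["ft_force"]); W=cloud(c,d)
m=mask(p,"yellow",110,40)&(W[...,2]<s["position"][2]+.03); print(m.sum(),np.median(W[m],0),np.where(m)[0].mean(),np.where(m)[1].mean())
print(d[225:245:5,281],d[250:290:10,281],d[260,[255,265,297,305]])
```

```text
0.00048056432808518283 0.0 [ 0.43469333 -0.11084836  0.08129002] [-0.18136006 -0.59216676  0.09461076]
1605 [ 0.42900249 -0.11258761  0.0511938 ] 222.52772585669783 282.9482866043614
[0.23121667 0.23163621 0.23467562 0.23465757] [0.23666666 0.16839477 0.15781987 0.15699983] [0.29396576 0.16512337 0.16497396 0.2936065 ]
```

View pics/w5.png

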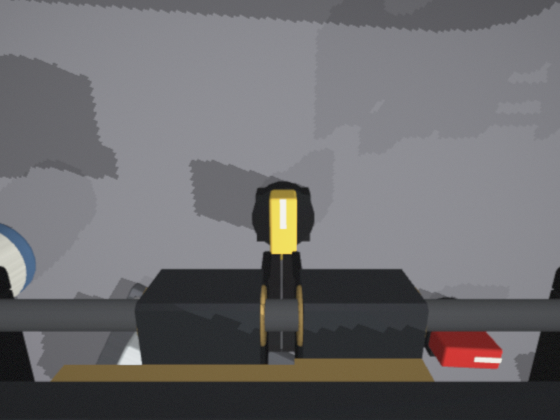

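The knob stayed on the table: bar centre near (283,222), ahead of the shut fingers at (282,255). I'll compare the fingertip position in the image with the calibrated TCP.

Run:
```python
from h import *
p,d,c,s=snap("wrist")
k=knob(c,p,d,"yellow",(.432,-.11)); print(k); togo(s,k[0],.028,k[2]); print("tcp px",proj(c,s["position"]), proj(c,[*k[0],.05]))
M=tool(s); print(np.degrees(np.arccos(-M[2,2])))
W=cloud(c,d); q=(W-s["position"])@M
m=(abs(q[...,1])<.02)&(abs(q[...,0])<.03)&(q[...,2]>-.06)&(q[...,2]<.012)&(d>0)
print(m.sum())
for r in range(240,300,6):
  print(r,[ (u,*(q[r,u]*1000).round(0)) for u in (262,270,278,286,294,302)])
```

```text
(array([ 0.43  , -0.1122]), [np.float64(0.0176), np.float64(0.0393)], np.float64(-2.535), 185, 1461, np.float64(0.0514))
t 10.45 pos [ 0.4339 -0.1105  0.0804] yaw -2.547 q6 -2.665 tool d [0.0043 0.0009 0.0524] roll -0.012 F [-0.3 -0.3 -0.3]
tcp px [[280.28264156 249.46908266]] [[281.66533931 225.66489995]]
0.12319575948737213
1241
240 [(262, np.float64(-15.0), np.float64(-14.0), np.float64(54.0)), (270, np.float64(-6.0), np.float64(-7.0), np.float64(30.0)), (278, np.float64(-6.0), np.float64(-2.0), np.float64(29.0)), (286, np.float64(-6.0), np.float64(4.0), np.float64(29.0)), (294, np.float64(-6.0), np.float64(9.0), np.float64(29.0)), (302, np.float64(-15.0), np.float64(16.0), np.float64(53.0))]
246 [(262, np.float64(-30.0), np.float64(-15.0), np.float64(78.0)), (270, np.float64(-10.0), np.float64(-7.0), np.float64(30.0)), (278, np.float64(-10.0), np.float64(-2.0), np.float64(29.0)), (286, np.float64(-9.0), np.float64(4.0), np.float64(29.0)), (294, np.float64(-10.0), np.float64(9.0), np.float64(30.0)), (302, np.float64(-30.0), np.float64(18.0), np.float64(78.0))]
252 [(262, np.float6
[... 2269 characters left out ...]
 np.float64(-111.0)), (270, np.float64(10.0), np.float64(-4.0), np.float64(-63.0)), (278, np.float64(9.0), np.float64(-1.0), np.float64(-62.0)), (286, np.float64(9.0), np.float64(3.0), np.float64(-62.0)), (294, np.float64(10.0), np.float64(6.0), np.float64(-64.0)), (302, np.float64(37.0), np.float64(6.0), np.float64(-113.0))]
294 [(262, np.float64(36.0), np.float64(-4.0), np.float64(-113.0)), (270, np.float64(9.0), np.float64(-4.0), np.float64(-66.0)), (278, np.float64(9.0), np.float64(-1.0), np.float64(-66.0)), (286, np.float64(10.0), np.float64(2.0), np.float64(-68.0)), (294, np.float64(9.0), np.float64(6.0), np.float64(-67.0)), (302, np.float64(36.0), np.float64(6.0), np.float64(-114.0))]
```

Measured in the tool frame, the visible fingertips end about 28 mm behind the reported TCP. That explains the empty closing: the fingers shut above the 50 mm tall knob. I'll descend with a 30 mm opening and use contact with the skirt to find the true tip height.

>>> arm_command(deltas=[-0.3,0.002,0.001,0,0,-0.3,0,0,0,0,-0.3,0,0,0.02,0,-0.3,0,0,0.02,0,-0.3,0,0,0.012,0,-0.3,0,0,0,0])

```text
time: 11.25
position: [0.4305, -0.1102, 0.0269]
tool_rot: [-0.293, 0.956, 0.001, -0.001]
ft_force: [-0.5, -0.1, 0.2]
grip_width: 0.0304
grip_force: 0.0
```

Run:
```python
from h import *
p,d,c,s=snap("wrist"); cv2.imwrite("pics/w6.png",p[150:330,180:400,::-1].repeat(3,0).repeat(3,1)); print(s["grip_width"],s["position"],s["ft_force"]); W=cloud(c,d)
q=(W-s["position"])@tool(s); m=(d>0)&(d<.2)&(abs(q[...,1])<.035)&(q[...,0]<.013)&(q[...,0]>0); print(np.percentile(q[m][:,2],[90,98,99.5]), np.percentile(W[m][:,2],[.5,2,10]))
```

```text
0.030355478814249548 [ 0.43050873 -0.11016306  0.02694923] [-0.54294256 -0.14311647  0.16374303]
[-0.02452712 -0.02351776 -0.02280578] [0.04977793 0.05048043 0.05148471]
```

View pics/w6.png

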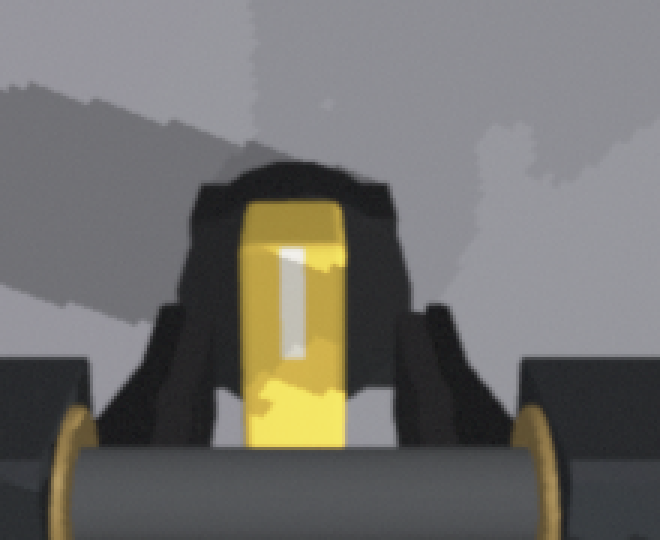

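The fingertips (upper ends at about (170,305) and (435,305) in the crop) flank the yellow bar, and depth puts them at z about 0.050, level with its top. They must go about 21 mm lower.

>>> arm_command(deltas=[-0.3,0.001,0,0.01,0,-0.3,0,0,0.007,0,-0.3,0,0,0,0])

```text
time: 11.68
position: [0.43, -0.1109, 0.0104]
tool_rot: [-0.293, 0.956, 0.0, -0.0]
ft_force: [-0.2, 0.3, -0.2]
grip_width: 0.0306
grip_force: 0.0
```

>>> arm_command(deltas=[-0.3,0,0,0.003,0,-0.3,0,0,0,0])

```text
time: 11.92
position: [0.4303, -0.111, 0.0078]
tool_rot: [-0.293, 0.956, 0.0, -0.0]
ft_force: [1.0, 0.4, -0.5]
grip_width: 0.0304
grip_force: 0.0
```

>>> arm_command(deltas=[-1,0,0,0,0,-1,0,0,0,0,-1,0,0,0,0,-1,0,0,0,0])

```text
time: 12.42
position: [0.4305, -0.1112, 0.0079]
tool_rot: [-0.293, 0.956, -0.0, 0.0]
ft_force: [-0.3, -0.4, 0.9]
grip_width: 0.0177
grip_force: 40.0
```

The grip holds at 17.7 mm and 40 N, so the bar is held. Lifting and turning to the yellow key's heading.

>>> arm_command(deltas=[-1,0,0,-0.03,0,-1,0,0,-0.05,0,-1,0,0,-0.05,0,-1,0,0,0,0.172,-1,0,0,0,0.172,-1,0,0,0,0.172,-1,0,0,0,0.172,-1,0,0,0,0.172,-1,0,0,0,0.172,-1,0,0,0,0.172,-1,0,0,0,0.172,-1,0,0,0,0.172])

```text
time: 13.92
position: [0.4297, -0.1107, 0.1376]
tool_rot: [0.462, 0.887, 0.0, -0.001]
ft_force: [0.6, -0.4, -1.7]
grip_width: 0.0174
grip_force: 40.0
```

>>> arm_command(deltas=[-1,0,0,0,0.172,-1,0,0,0,0.172,-1,0,0,0,0.172,-1,0,0,0,0.172,-1,0,0,0,0.172,-1,0,0,0,0.172,-1,0,0,0,0.172,-1,0,0,0,0.172,-1,0.06,-0.004,0,0,-1,0.06,-0.004,0,0,-1,0.06,-0.004,0,0,-1,0,0,0,0])

```text
time: 15.42
position: [0.5478, 0.0309, 0.1376]
tool_rot: [0.918, 0.397, 0.001, 0.0]
ft_force: [-0.3, -0.2, -1.1]
grip_width: 0.0178
grip_force: 40.0
```

```bash
cat >> h.py <<'E'
def heldtip(c,p,d,s,n):  # front end of held bar in tool frame; knob centre = tip-22mm
    q=(cloud(c,d)-s["position"])@tool(s)
    m=mask(p,n,100,40)&(abs(q[...,1])<.02)&(abs(q[...,0])<.06)&(q[...,2]<.05)&(q[...,2]>-.06)
    z=np.percentile(q[m][:,2],[5,20]); t=m&(q[...,2]<z[0]+.004)
    print("held",n,m.sum(),t.sum(),"ztop",z.round(4),"xmax",np.percentile(q[t][:,0],[95,99]).round(4),"y",np.percentile(q[t][:,1],[2,50,98]).round(4))
E
python3 - <<'E'
from h import *
p,d,c,s=snap("wrist"); cv2.imwrite("pics/w7.png",p[:,:,::-1]); np.savez("w7.npz",p=p,d=d,c=c,s=s)
r,ax=ring(c,p,"yellow",(.601,.0865)); k=key(c,p,d,r); print(r,ax,k); heldtip(c,p,d,s,"yellow"); togo(s,r,.09,k[1])
p,d,c,s2=snap("top");cv2.imwrite("pics/t7.png",p[:,:,::-1])
for n,q in dict(red=(.439,.062),green=(.416,.228)).items(): print(n,knob(c,p,d,n,q)[:3])
E
```

```text
[0.6005 0.0873] [0.0673 0.0675] (array([0.0092, 0.0065]), 0.616, 95)
held yellow 2368 1727 ztop [-0.0445 -0.0439] xmax [0.0198 0.0204] y [-0.009   0.0001  0.0084]
t 15.43 pos [0.5478 0.0309 0.1376] yaw 0.817 q6 0.605 tool d [ 0.0772 -0.0002  0.0478] roll 0.201 F [-0.3 -0.2 -1.1]
red (array([0., 0.]), [np.float64(0.0), np.float64(0.0)], np.float64(0.0))
green (array([0., 0.]), [np.float64(0.0), np.float64(0.0)], np.float64(0.0))
  return _methods._mean(a, axis=axis, dtype=dtype,
  ret = ret.dtype.type(ret / rcount)
```

View pics/w7.png

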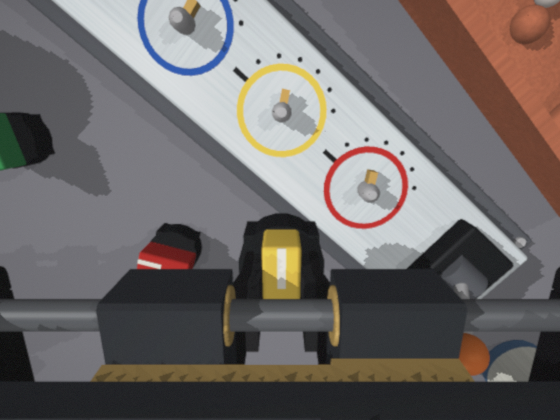

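The yellow spindle top is at (282,112) with its key at (284,97), and the red one is at (369,190) with its key at (371,177). The yellow knob is held straight, the red knob is seen at (168,248), and the ball at (472,352) is on the robot side (off).

Run:
```python
from h import *
f=np.load("w7.npz",allow_pickle=True); p,d,c=f["p"],f["d"],f["c"].item()
for n,r in dict(yellow=(.6005,.0873),red=(.6089,-.0023),blue=(.5922,.1765)).items():
    r=ring(c,p,n,r)[0]; a=proj(c,[*r,.062])[0]; t=proj(c,[*r,.072])[0]
    hs=cv2.cvtColor(p,cv2.COLOR_RGB2HSV)
    W=cloud(c,d); W2=plane(c,np.stack(np.meshgrid(np.arange(560),np.arange(420)),-1).reshape(-1,2),.062)[:,:2].reshape(420,560,2)-r
    m=(hs[...,0]>8)&(hs[...,0]<26)&(hs[...,1]>90)&(hs[...,2]>60)&(np.hypot(*np.moveaxis(W2,-1,0))<.022)
    for z in(.06,): 
        mm=m&(W[...,2]>z)&(W[...,2]<.068); q=W2[mm]
        rect=cv2.minAreaRect(q.astype(np.float32)); cc=q.mean(0)
        print(n,r,a.round(1),t.round(1),m.sum(),mm.sum(),"centroid",cc.round(4),"ang",np.arctan2(cc[1],cc[0]).round(3),rect, "px",np.argwhere(mm)[:,::-1].min(0),np.argwhere(mm)[:,::-1].max(0))
    st=(abs(W[...,2]-.072)<.002)&(np.hypot(*np.moveaxis(W2,-1,0))<.015); v,u=np.where(st); print(" spindle top",plane(c,[u.mean(),v.mean()],.072)[0].round(4),st.sum())
```

```text
yellow [0.6005 0.0873] [281.1 111.7] [281.2 111.8] 95 95 centroid [0.0092 0.0065] ang 0.616 ((0.009300285950303078, 0.006505453027784824), (0.008572328835725784, 0.005217981990426779), 35.249385833740234) px [280  89] [288 102]
 spindle top [0.6007 0.0867 0.072 ] 211
red [ 0.6093 -0.0029] [368.8 191.8] [372.1 194.9] 129 98 centroid [0.0091 0.0074] ang 0.687 ((0.009034567512571812, 0.007559725549072027), (0.009206639602780342, 0.006423068232834339), 37.27280807495117) px [367 171] [377 183]
 spindle top [ 0.6091 -0.0019  0.072 ] 173
blue [0.5913 0.1768] [180.9  21.1] [176.8  17.4] 172 141 centroid [0.0115 0.0017] ang 0.148 ((0.01162093784660101, 0.0018588975071907043), (0.009104477241635323, 0.007239997386932373), 12.010096549987793) px [184   0] [198  14]
 spindle top [0.5921 0.1756 0.072 ] 266
```

>>> arm_command(deltas=[-1,0.04,0,0,0.1,-1,0.039,-0.004,0,0.1,-1,0,0,0,0,-1,0,0,0.03,0,-1,0,0,0.018,0,-1,0,0,0,0])

```text
time: 16.27
position: [0.5974, 0.0842, 0.0881]
tool_rot: [0.954, 0.301, -0.003, -0.001]
ft_force: [-0.7, 0.2, -0.2]
grip_width: 0.0181
grip_force: 40.0
```

Run:
```python
from h import *
s=status.get_obs(); x=np.array([np.cos(.616),np.sin(.616)]); togo(s,np.array([.6006,.087])+.002*x,.07,.616)
```

```text
t 16.27 pos [0.5974 0.0842 0.0881] yaw 0.611 q6 0.915 tool d [ 0.0063 -0.0005  0.0181] roll -0.005 F [-0.7  0.2 -0.2]
```

>>> arm_command(deltas=[-1,0.006,0,0,0,-1,0,0,0,0,-1,0,0,0.006,0,-1,0,0,0.006,0,-1,0,0,0,0])

```text
time: 16.9
position: [0.6041, 0.0889, 0.0771]
tool_rot: [0.954, 0.301, -0.001, -0.0]
ft_force: [-0.5, 0.0, -0.5]
grip_width: 0.0178
grip_force: 40.0
```

>>> arm_command(deltas=[-1,0,0,0.005,0,-1,0,0,0.005,0,-1,0,0,0.004,0,-1,0,0,0,0])

```text
time: 17.4
position: [0.6034, 0.0885, 0.0628]
tool_rot: [0.954, 0.301, -0.002, -0.0]
ft_force: [-3.1, -3.5, -3.3]
grip_width: 0.0177
grip_force: 40.0
```

>>> arm_command(deltas=[-1,-0.001,0,0.003,0,-1,0,0,0.003,0,-1,0,0,0.002,0,-1,0,0,0,0])

```text
time: 17.9
position: [0.6036, 0.088, 0.0579]
tool_rot: [0.954, 0.301, -0.0, 0.0]
ft_force: [-6.7, -3.3, 13.2]
grip_width: 0.0175
grip_force: 40.0
```

It is seated: the underside is 50 mm above the table, with 13 N of upward force. Turning anticlockwise now.

>>> arm_command(deltas=[-1,-0.001,0,-0.002,0,-1,0,-0.0003,0,-0.15,-1,0,-0.0003,0,-0.15,-1,0,-0.0003,0,-0.15,-1,0,-0.0003,0,-0.15,-1,0,-0.0003,0,-0.15,-1,0,-0.0003,0,-0.15,-1,0,-0.0003,0,-0.1,-1,0,0,0,0])

```text
time: 19.02
position: [0.6016, 0.0898, 0.058]
tool_rot: [0.693, 0.721, 0.001, -0.0]
ft_force: [-2.8, 1.6, 3.2]
grip_width: 0.0176
grip_force: 40.0
```

Run:
```python
from h import *
s=status.get_obs(); togo(s,(.6006,.087),.058,1.664); print(s["moment"].round(2),s["grip_width"])
```

```text
t 19.02 pos [0.6016 0.0898 0.058 ] yaw 1.61 q6 -0.077 tool d [-0.0027 -0.0011 -0.    ] roll -0.054 F [-2.8  1.6  3.2]
[0.35 0.71 0.04] 0.017647748843331677
```

>>> arm_command(deltas=[-1,0,0,0,-0.05,-1,0,0,0,-0.03,-1,0,0,0,-0.03,-1,0,0,0,0])

```text
time: 19.52
position: [0.6013, 0.0895, 0.058]
tool_rot: [0.652, 0.758, 0.001, -0.001]
ft_force: [-4.2, 3.0, 4.1]
grip_width: 0.0177
grip_force: 40.0
```

Run:
```python
from h import *
s=status.get_obs(); togo(s,(.6006,.087),.058,1.664); print(s["moment"].round(2),s["grip_width"])
```

```text
t 19.52 pos [0.6013 0.0895 0.058 ] yaw 1.721 q6 -0.188 tool d [-0.0024 -0.0011  0.    ] roll 0.057 F [-4.2  3.   4.1]
[ 0.51  0.79 -0.07] 0.017701637594894504
```

>>> arm_command(deltas=[-1,0,0,0,-0.03,-1,0,0,0,-0.03,-1,0,0,0,0])

```text
time: 19.9
position: [0.6012, 0.0894, 0.058]
tool_rot: [0.629, 0.777, 0.0, -0.001]
ft_force: [-4.9, 3.6, 4.2]
grip_width: 0.0178
grip_force: 40.0
```

Run:
```python
from h import *
s=status.get_obs(); togo(s,(.6006,.087),.058,1.664); print(s["moment"].round(2),s["grip_width"])
```

```text
t 19.9 pos [0.6012 0.0894 0.058 ] yaw 1.781 q6 -0.248 tool d [-0.0022 -0.0011  0.    ] roll 0.117 F [-4.9  3.6  4.2]
[ 0.41  0.85 -0.07] 0.017765100289234455
```

>>> arm_command(deltas=[-1,0,0,0,-0.03,-1,0,0,0,-0.03,-1,0,0,0,0])

```text
time: 20.27
position: [0.6012, 0.0893, 0.058]
tool_rot: [0.606, 0.796, 0.0, -0.001]
ft_force: [-4.5, 2.4, 4.1]
grip_width: 0.018
grip_force: 40.0
```

Run:
```python
from h import *
s=status.get_obs(); togo(s,(.6006,.087),.058,1.664); print(s["moment"].round(2),s["grip_width"])
```

```text
t 20.27 pos [0.6012 0.0893 0.058 ] yaw 1.84 q6 -0.307 tool d [-0.0021 -0.0012  0.    ] roll 0.176 F [-4.5  2.4  4.1]
[ 0.41  0.84 -0.23] 0.017999587899699736
```

The moment has jumped to 0.23 N m, so it is at the stop. Release, raise and check.

>>> arm_command(deltas=[-1,0,0,0,0.04,-0.2,0,0,0,0,-0.2,0,0,0,0,-0.2,0,0,0,0,-0.2,0,0,-0.03,0,-0.2,0,0,-0.05,0,-0.2,0,-0.03,-0.05,0.1,-0.2,-0.02,-0.05,0,0,-0.2,-0.02,-0.05,0,0,-0.2,0,0,0,0])

```text
time: 21.52
position: [0.4744, 0.0283, 0.1877]
tool_rot: [0.66, 0.751, -0.001, -0.001]
ft_force: [0.7, 0.1, 0.3]
grip_width: 0.035
grip_force: 0.0
```

Run:
```python
from h import *
p,d,c,s=snap("wrist"); cv2.imwrite("pics/w8.png",p[:,:,::-1]); np.savez("w8.npz",p=p,d=d,c=c)
print("seated yellow",knob(c,p,d,"yellow",(.6006,.087),.05)); 
k=knob(c,p,d,"red",(.437,.062)); print("red",k); togo(s,k[0],.008,k[2]); print("green",knob(c,p,d,"green",(.416,.228)))
```

```text
seated yellow (array([0.6006, 0.0876]), [np.float64(0.02), np.float64(0.0442)], np.float64(1.8), 158, 1323, np.float64(0.1015))
red (array([0.4384, 0.0638]), [np.float64(0.0184), np.float64(0.0433)], np.float64(2.114), 99, 906, np.float64(0.0515))
t 21.52 pos [0.4744 0.0283 0.1877] yaw 1.7 q6 -0.304 tool d [ 0.0398 -0.0305  0.1799] roll -0.414 F [0.7 0.1 0.3]
green (array([0.42  , 0.1857]), [np.float64(0.0077), np.float64(0.0106)], np.float64(0.948), 0, 100, np.float64(0.0509))
```

View pics/w8.png

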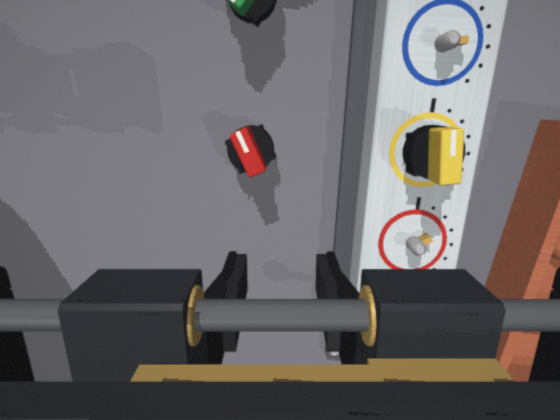

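The yellow knob sits on its spindle at (450,155), top at z = 0.10 and pointer at the bar mark. The red knob is at (249,150) with the same pose as before. The green one at (252,5) seems to have moved, so I'll re-measure it later. Taking red now.

>>> arm_command(deltas=[-0.3,0.02,-0.015,0,0,-0.3,0.02,-0.0155,0,0,-0.3,0,0,0.03,-0.138,-0.3,0,0,0.04,-0.138,-0.3,0,0,0.04,-0.138,-0.3,0,0,0.03,0,-0.3,0,0,0,0])

```text
time: 22.45
position: [0.4405, 0.0663, 0.0462]
tool_rot: [0.49, 0.872, -0.001, -0.003]
ft_force: [-0.8, 0.1, 0.1]
grip_width: 0.0305
grip_force: 0.0
```

Run:
```python
from h import *
p,d,c,s=snap("wrist"); print(s["grip_width"])
k=knob(c,p,d,"red",(.4385,.064)); print(k); togo(s,(.4386,.0637),.0085,k[2])
```

```text
0.030533832199586816
(array([0.4376, 0.0646]), [np.float64(0.0178), np.float64(0.0447)], np.float64(2.125), 236, 2190, np.float64(0.0515))
t 22.45 pos [0.4405 0.0663 0.0462] yaw 2.118 q6 -0.65 tool d [-0.0013 -0.0028  0.0377] roll -0.007 F [-0.8  0.1  0.1]
```

>>> arm_command(deltas=[-0.3,-0.0005,-0.003,0,-0.007,-0.3,0,0,0,0,-0.3,0,0,0.015,0,-0.3,0,0,0.015,0,-0.3,0,0,0.007,0,-0.3,0,0,0,0,-1,0,0,0,0,-1,0,0,0,0,-1,0,0,0,0,-1,0,0,0,0])

```text
time: 23.75
position: [0.4407, 0.0626, 0.0112]
tool_rot: [0.488, 0.873, 0.0, 0.0]
ft_force: [-1.0, 0.2, 4.1]
grip_width: 0.0172
grip_force: 40.0
```

>>> arm_command(deltas=[-1,0,0,-0.03,0,-1,0,0,-0.05,0,-1,0,0,-0.05,0,-1,0,0,0,0.163,-1,0,0,0,0.163,-1,0,0,0,0.163,-1,0,0,0,0.163,-1,0,0,0,0.163,-1,0,0,0,0.163,-1,0,0,0,0.163,-1,0,0,0,0.163,-1,0,0,0,0.163])

```text
time: 25.25
position: [0.4402, 0.0628, 0.1406]
tool_rot: [0.948, 0.319, -0.0, -0.0]
ft_force: [0.1, -0.0, -0.6]
grip_width: 0.0173
grip_force: 40.0
```

>>> arm_command(deltas=[-1,0.004,0.038,0,0,-1,0.004,0.038,0,0,-1,0.004,0.038,0,0,-1,0.003,0.038,0,0,-1,0,0,0,0])

```text
time: 25.88
position: [0.5476, -0.0509, 0.1407]
tool_rot: [0.947, 0.321, 0.001, 0.001]
ft_force: [-0.6, 0.3, -1.0]
grip_width: 0.0176
grip_force: 40.0
```

```bash
cat >> h.py <<'E'
def spin(c,p,d,n,near):
    r=ring(c,p,n,near)[0]; hs=cv2.cvtColor(p,cv2.COLOR_RGB2HSV); W=cloud(c,d)
    W2=plane(c,np.stack(np.meshgrid(np.arange(560),np.arange(420)),-1).reshape(-1,2),.062)[:,:2].reshape(420,560,2)-r
    R_=np.hypot(*np.moveaxis(W2,-1,0))
    mm=(hs[...,0]>8)&(hs[...,0]<26)&(hs[...,1]>90)&(hs[...,2]>60)&(R_<.022)&(W[...,2]>.06)&(W[...,2]<.068)
    rect=cv2.minAreaRect(W2[mm].astype(np.float32)); cc=W2[mm].mean(0)
    st=(abs(W[...,2]-.072)<.002)&(R_<.015); v,u=np.where(st)
    print(n,"ring",r,"top",plane(c,[u.mean(),v.mean()],.072)[0].round(4),"key",np.arctan2(cc[1],cc[0]).round(3),np.hypot(*cc).round(4),np.round(rect[1],4),round(rect[2],1),mm.sum())
E
python3 - <<'E'
from h import *
p,d,c,s=snap("wrist"); cv2.imwrite("pics/w9.png",p[:,:,::-1]); np.savez("w9.npz",p=p,d=d,c=c,s=s)
spin(c,p,d,"red",(.609,-.0023)); heldtip(c,p,d,s,"red"); togo(s,(.609,-.0023),.09,.65); print(knob(c,p,d,"yellow",(.6006,.087),.05))
E
```

```text
red ring [ 0.6091 -0.0023] top [ 0.6092 -0.0027  0.072 ] key 0.633 0.0115 [0.0089 0.0044] 37.5 92
held red 2726 2112 ztop [-0.0412 -0.0406] xmax [0.0236 0.0244] y [-0.009  -0.      0.0084]
t 25.88 pos [ 0.5476 -0.0509  0.1407] yaw 0.653 q6 0.622 tool d [ 0.0783 -0.0014  0.0508] roll 0.003 F [-0.6  0.3 -1. ]
(array([0.6015, 0.0869]), [np.float64(0.018), np.float64(0.0457)], np.float64(1.8), 269, 2451, np.float64(0.1014))
```

>>> arm_command(deltas=[-1,0.038,-0.001,0,0.003,-1,0.038,0,0,0,-1,0,0,0.03,0,-1,0,0,0.018,0,-1,0,0,0,0])

```text
time: 26.55
position: [0.6021, -0.0008, 0.0909]
tool_rot: [0.947, 0.321, -0.003, -0.001]
ft_force: [-0.3, 0.3, -0.5]
grip_width: 0.0174
grip_force: 40.0
```

Run:
```python
from h import *
s=status.get_obs(); x=np.array([np.cos(.645),np.sin(.645)]); togo(s,np.array([.6091,-.0025])-.002*x,.0615,.645)
```

```text
t 26.55 pos [ 0.6021 -0.0008  0.0909] yaw 0.653 q6 0.731 tool d [0.0026 0.0057 0.0294] roll 0.008 F [-0.3  0.3 -0.5]
```

>>> arm_command(deltas=[-1,0.0025,0.0055,0,0.008,-1,0,0,0,0,-1,0,0,0.007,0,-1,0,0,0.006,0,-1,0,0,0,0])

```text
time: 27.18
position: [0.6094, -0.0043, 0.0791]
tool_rot: [0.948, 0.317, -0.001, -0.0]
ft_force: [0.7, 0.1, -0.6]
grip_width: 0.0177
grip_force: 40.0
```

>>> arm_command(deltas=[-1,0,0,0.005,0,-1,0,0,0.005,0,-1,0,0,0.004,0,-1,0,0,0,0])

```text
time: 27.68
position: [0.6092, -0.0043, 0.065]
tool_rot: [0.948, 0.317, -0.001, -0.0]
ft_force: [-2.7, -0.2, -2.4]
grip_width: 0.0175
grip_force: 40.0
```

Run:
```python
from h import *
s=status.get_obs(); x=np.array([np.cos(.645),np.sin(.645)]); togo(s,np.array([.6091,-.0025])-.002*x,.0615,.645)
```

```text
t 27.68 pos [ 0.6092 -0.0043  0.065 ] yaw 0.645 q6 0.736 tool d [-0.001  -0.0015  0.0035] roll -0.0 F [-2.7 -0.2 -2.4]
```

Slipped over the key with little force; pressing home.

>>> arm_command(deltas=[-1,-0.001,-0.001,0.003,0,-1,0,0,0.002,0,-1,0,0,0.002,0,-1,0,0,0,0])

```text
time: 28.18
position: [0.609, -0.0043, 0.0612]
tool_rot: [0.948, 0.317, 0.0, 0.0]
ft_force: [-6.1, -0.4, 12.9]
grip_width: 0.0175
grip_force: 40.0
```

>>> arm_command(deltas=[-1,-0.001,0,-0.002,0,-1,0,0.0003,0,-0.14,-1,0,0.0003,0,-0.14,-1,0,0.0003,0,-0.14,-1,0,0.0003,0,-0.14,-1,0,0.0003,0,-0.14,-1,0,0.0003,0,-0.14,-1,0,0.0003,0,-0.14,-1,0,0.0003,0,-0.14,-1,0,0,0,-0.03,-1,0,0,0,0])

```text
time: 29.55
position: [0.6107, -0.0046, 0.0613]
tool_rot: [0.625, 0.781, 0.001, 0.0]
ft_force: [-2.1, 5.6, 4.6]
grip_width: 0.0175
grip_force: 40.0
```

Run:
```python
from h import *
s=status.get_obs(); togo(s,(.6091,-.0025),.0615,1.664); print(s["moment"].round(2),s["grip_width"])
```

```text
t 29.55 pos [ 0.6107 -0.0046  0.0613] yaw 1.792 q6 -0.415 tool d [ 0.0024 -0.0011 -0.0002] roll 0.128 F [-2.1  5.6  4.6]
[ 0.97  0.22 -0.06] 0.017486007550385804
```

>>> arm_command(deltas=[-1,0,0,0,-0.03,-1,0,0,0,-0.03,-1,0,0,0,0])

```text
time: 29.92
position: [0.611, -0.0048, 0.0613]
tool_rot: [0.601, 0.799, 0.001, 0.0]
ft_force: [-0.5, 5.1, 5.0]
grip_width: 0.0176
grip_force: 40.1
```

Run:
```python
from h import *
s=status.get_obs(); togo(s,(.6091,-.0025),.0615,1.664); print(s["moment"].round(2),s["grip_width"])
```

```text
t 29.93 pos [ 0.611  -0.0048  0.0613] yaw 1.852 q6 -0.475 tool d [ 0.0027 -0.0012 -0.0002] roll 0.188 F [-0.5  5.1  5. ]
[ 1.02  0.15 -0.3 ] 0.01760314224358229
```

>>> arm_command(deltas=[-1,0,0,0,0.04,-0.2,0,0,0,0,-0.2,0,0,0,0,-0.2,0,0,0,0,-0.2,0,0,-0.03,0,-0.2,0,0,-0.05,0,-0.2,0,0,-0.05,0,-0.2,0.041,-0.036,0,0,-0.2,0.041,-0.036,0,0,-0.2,0.041,-0.036,0,0,-0.2,0.041,-0.036,0,0,-0.2,0,0,0,0])

```text
time: 31.42
position: [0.4261, 0.1199, 0.1906]
tool_rot: [0.614, 0.789, -0.001, -0.002]
ft_force: [0.1, 0.6, -0.2]
grip_width: 0.0346
grip_force: 0.0
```

Run:
```python
from h import *
p,d,c,s=snap("wrist"); cv2.imwrite("pics/w10.png",p[:,:,::-1]); np.savez("w10.npz",p=p,d=d,c=c); W=cloud(c,d)
m=mask(p,"green",110,40)&(W[...,2]>.04)&(W[...,2]<.06); q=np.median(W[m],0); print(q,m.sum())
k=knob(c,p,d,"green",q[:2]); print(k); togo(s,k[0],.008,k[2]); print(knob(c,p,d,"yellow",(.6006,.087),.05),knob(c,p,d,"red",(.609,-.002),.05)); spin(c,p,d,"green",(.5838,.2665))
```

```text
[0.55254462 0.23593014 0.05186727] 1809
(array([0.5573, 0.2397]), [np.float64(0.0651), np.float64(0.0695)], np.float64(-2.35), 2763, 3210, np.float64(0.0518))
t 31.43 pos [0.4261 0.1199 0.1906] yaw 1.818 q6 -0.226 tool d [0.0839 0.1572 0.182 ] roll -2.115 F [ 0.1  0.6 -0.2]
(array([0.5976, 0.1074]), [np.float64(0.01), np.float64(0.0221)], np.float64(-0.202), 29, 152, np.float64(0.1009)) (array([0., 0.]), [np.float64(0.0), np.float64(0.0)], np.float64(0.0), 0, 0, np.float64(nan))
green ring [0.5842 0.267 ] top [0.5822 0.2658 0.072 ] key -0.441 0.0119 [0.0074 0.0073] 65.7 65
  return _methods._mean(a, axis=axis, dtype=dtype,
  ret = ret.dtype.type(ret / rcount)
```

View pics/w10.png

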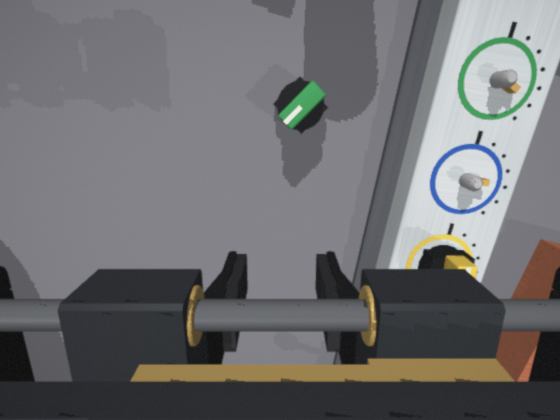

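The green knob has been knocked to (302,105), pointing lower left; measuring it there.

Run:
```python
from h import *
f=np.load("w10.npz",allow_pickle=True); p,d,c=f["p"],f["d"],f["c"].item(); s=status.get_obs()
q=plane(c,(302,105),.05)[0][:2]; k=knob(c,p,d,"green",q); print(q,k); togo(s,k[0],.05,k[2])
```

```text
[0.42393406 0.20405672] (array([0.4238, 0.2038]), [np.float64(0.0176), np.float64(0.0433)], np.float64(-2.117), 128, 966, np.float64(0.0515))
t 31.48 pos [0.4296 0.1191 0.191 ] yaw 1.817 q6 -0.227 tool d [0.0836 0.015  0.141 ] roll -2.349 F [1.8 0.4 0.1]
```

>>> arm_command(deltas=[-0.3,0.042,0.0075,0,0,-0.3,0.042,0.0075,0,0,-0.3,0,0,0,-0.168,-0.3,0,0,0,-0.168,-0.3,0,0,0,-0.168,-0.3,0,0,0,-0.168,-0.3,0,0,0,-0.168,-0.3,0,0,0,-0.168,-0.3,0,0,0,-0.168,-0.3,0,0,0,-0.168,-0.3,0,0,0,-0.168,-0.3,0,0,0,-0.168])

```text
time: 32.98
position: [0.4274, 0.2031, 0.1909]
tool_rot: [-0.178, 0.984, -0.0, 0.001]
ft_force: [0.6, -0.0, 0.3]
grip_width: 0.0307
grip_force: 0.0
```

>>> arm_command(deltas=[-0.3,0,0,0,-0.168,-0.3,0,0,0.03,-0.168,-0.3,0,0,0.03,-0.168,-0.3,0,0,0.03,-0.168,-0.3,0,0,0.03,0,-0.3,0,0,0.02,0,-0.3,0,0,0,0])

```text
time: 33.85
position: [0.426, 0.203, 0.0494]
tool_rot: [-0.49, 0.872, 0.0, -0.001]
ft_force: [-0.1, -0.0, -0.0]
grip_width: 0.0305
grip_force: 0.0
```

Run:
```python
from h import *
p,d,c,s=snap("wrist"); print(s["grip_width"])
k=knob(c,p,d,"green",(.4238,.2038)); print(k); togo(s,k[0],.0085,k[2])
```

```text
0.030480333586156594
(array([0.4228, 0.2034]), [np.float64(0.0178), np.float64(0.0444)], np.float64(-2.107), 276, 2122, np.float64(0.0514))
t 33.85 pos [0.426  0.203  0.0494] yaw -2.118 q6 -2.387 tool d [0.0013 0.0029 0.0409] roll -0.011 F [-0.1 -0.  -0. ]
```

>>> arm_command(deltas=[-0.3,0.001,0.003,0,-0.011,-0.3,0,0,0,0,-0.3,0,0,0.015,0,-0.3,0,0,0.015,0,-0.3,0,0,0.01,0,-0.3,0,0,0,0,-1,0,0,0,0,-1,0,0,0,0,-1,0,0,0,0,-1,0,0,0,0])

```text
time: 35.15
position: [0.4225, 0.2045, 0.0113]
tool_rot: [-0.495, 0.869, -0.0, 0.001]
ft_force: [1.4, -0.7, 3.0]
grip_width: 0.0174
grip_force: 40.0
```

>>> arm_command(deltas=[-1,0,0,-0.03,0,-1,0,0,-0.05,0,-1,0,0,-0.05,0.17,-1,0,0,0,0.17,-1,0,0,0,0.17,-1,0,0,0,0.17,-1,0,0,0,0.17,-1,0,0,0,0.17,-1,0,0,0,0.17,-1,0,0,0,0.17,-1,0,0,0,0.17,-1,0,0,0,0.17])

```text
time: 36.65
position: [0.4211, 0.2043, 0.1406]
tool_rot: [0.329, 0.945, -0.0, -0.001]
ft_force: [0.7, 0.6, -0.3]
grip_width: 0.0175
grip_force: 40.0
```

>>> arm_command(deltas=[-1,0,0,0,0.17,-1,0,0,0,0.17,-1,0,0,0,0.17,-1,0,0,0,0.17,-1,0,0,0,0.17,-1,0,0,0,0.17,-1,0,0,0,0.17,-1,0,0,0,0.17,-1,0,0,0,0.17,-1,0,0,0,0.17,-1,0,0,0,0.17,-1,0,0,0,0.17])

```text
time: 38.15
position: [0.4211, 0.2043, 0.1406]
tool_rot: [0.977, 0.214, -0.001, -0.0]
ft_force: [-0.5, 0.7, -0.6]
grip_width: 0.0176
grip_force: 40.0
```

>>> arm_command(deltas=[-1,0,0,0,0.17,-1,0,0,0,0.17,-1,0,0,0,0.17,-1,0,0,0,0.17,-1,0,0,0,0.146,-1,0.015,-0.04,0,0,-1,0.015,-0.04,0,0,-1,0.014,-0.04,0,0,-1,0,0,0,0])

```text
time: 39.28
position: [0.5099, 0.3007, 0.1405]
tool_rot: [0.981, -0.192, 0.001, -0.001]
ft_force: [0.9, -0.3, -1.2]
grip_width: 0.0175
grip_force: 40.0
```

Run:
```python
from h import *
p,d,c,s=snap("wrist"); cv2.imwrite("pics/w11.png",p[:,:,::-1]); np.savez("w11.npz",p=p,d=d,c=c,s=s)
spin(c,p,d,"green",(.5835,.2665)); heldtip(c,p,d,s,"green"); togo(s,(.5835,.2665),.092,-.4)
```

```text
green ring [0.5833 0.2664] top [0.583  0.2662 0.072 ] key -0.345 0.0114 [0.0051 0.0082] 68.0 94
held green 2397 1846 ztop [-0.0412 -0.0407] xmax [0.0216 0.0222] y [-0.009  -0.0001  0.0081]
t 39.27 pos [0.5099 0.3007 0.1405] yaw -0.387 q6 2.301 tool d [0.081  0.0041 0.0486] roll 0.013 F [ 0.9 -0.3 -1.2]
```

>>> arm_command(deltas=[-1,0.04,0.002,0,-0.022,-1,0.04,0.002,0,0,-1,0,0,0.03,0,-1,0,0,0.018,0,-1,0,0,0,0,-1,0,0,0,0])

```text
time: 40.08
position: [0.5806, 0.2659, 0.0934]
tool_rot: [0.983, -0.182, 0.0, -0.0]
ft_force: [-0.4, 0.6, -0.5]
grip_width: 0.0177
grip_force: 40.0
```

Run:
```python
from h import *
s=status.get_obs(); togo(s,(.5832,.2663),.0615,-.365)
```

```text
t 40.08 pos [0.5806 0.2659 0.0934] yaw -0.366 q6 2.191 tool d [ 0.0022 -0.0013  0.0319] roll -0.001 F [-0.4  0.6 -0.5]
```

>>> arm_command(deltas=[-1,0.002,-0.001,0,0,-1,0,0,0,0,-1,0,0,0.008,0,-1,0,0,0.006,0,-1,0,0,0,0])

```text
time: 40.7
position: [0.5823, 0.2656, 0.0778]
tool_rot: [0.983, -0.182, -0.001, 0.0]
ft_force: [1.0, 0.4, -1.3]
grip_width: 0.0178
grip_force: 40.0
```

>>> arm_command(deltas=[-1,0,0,0.005,0,-1,0,0,0.005,0,-1,0,0,0.004,0,-1,0,0,0,0])

```text
time: 41.2
position: [0.5828, 0.2657, 0.0643]
tool_rot: [0.983, -0.182, -0.0, 0.0]
ft_force: [0.5, -0.1, -1.5]
grip_width: 0.0178
grip_force: 40.0
```

Run:
```python
from h import *
s=status.get_obs(); togo(s,(.5832,.2663),.0615,-.365)
```

```text
t 41.2 pos [0.5828 0.2657 0.0643] yaw -0.366 q6 2.191 tool d [ 0.0002 -0.0007  0.0028] roll -0.001 F [ 0.5 -0.1 -1.5]
```

>>> arm_command(deltas=[-1,0,0,0.003,0,-1,0,0,0.002,0,-1,0,0,0.002,0,-1,0,0,0,0])

```text
time: 41.7
position: [0.5837, 0.2662, 0.0611]
tool_rot: [0.983, -0.182, 0.001, -0.0]
ft_force: [-3.6, -0.1, 14.8]
grip_width: 0.0176
grip_force: 40.0
```

>>> arm_command(deltas=[-1,0,0,-0.001,0,-1,0,0,0,-0.15,-1,0,0,0,-0.15,-1,0,0,0,-0.15,-1,0,0,0,-0.15,-1,0,0,0,-0.15,-1,0,0,0,-0.15,-1,0,0,0,-0.15,-1,0,0,0,0])

```text
time: 42.82
position: [0.584, 0.265, 0.0611]
tool_rot: [0.942, 0.336, 0.001, 0.001]
ft_force: [-2.5, -3.0, 10.4]
grip_width: 0.0175
grip_force: 40.0
```

>>> arm_command(deltas=[-1,0,0,0,-0.15,-1,0,0,0,-0.15,-1,0,0,0,-0.15,-1,0,0,0,-0.15,-1,0,0,0,-0.15,-1,0,0,0,-0.15,-1,0,0,0,-0.15,-1,0,0,0,-0.05,-1,0,0,0,0])

```text
time: 43.95
position: [0.5846, 0.2662, 0.0611]
tool_rot: [0.628, 0.778, 0.001, 0.001]
ft_force: [-1.1, -0.5, 8.6]
grip_width: 0.0177
grip_force: 40.0
```

Run:
```python
from h import *
s=status.get_obs(); togo(s,(.5832,.2663),.0615,1.664); print(s["moment"].round(2),s["grip_width"])
```

```text
t 43.95 pos [0.5846 0.2662 0.0611] yaw 1.784 q6 0.041 tool d [ 0.0004 -0.0013 -0.0004] roll 0.12 F [-1.1 -0.5  8.6]
[-0.18  0.24 -0.06] 0.017708384141692273
```

>>> arm_command(deltas=[-1,0,0,0,-0.035,-1,0,0,0,-0.035,-1,0,0,0,0])

```text
time: 44.32
position: [0.5846, 0.2663, 0.0612]
tool_rot: [0.601, 0.799, 0.002, 0.001]
ft_force: [-0.3, -0.6, 8.7]
grip_width: 0.0176
grip_force: 40.1
```

Run:
```python
from h import *
s=status.get_obs(); togo(s,(.5832,.2663),.0615,1.664); print(s["moment"].round(2),s["grip_width"])
```

```text
t 44.33 pos [0.5846 0.2663 0.0612] yaw 1.853 q6 -0.028 tool d [ 0.0004 -0.0014 -0.0004] roll 0.189 F [-0.3 -0.6  8.7]
[-0.21  0.18 -0.27] 0.017588416703771485
```

>>> arm_command(deltas=[-1,0,0,0,0.04,-0.2,0,0,0,0,-0.2,0,0,0,0,-0.2,0,0,0,0,-0.2,0,0,-0.03,0,-0.2,0,0,-0.06,0,-0.2,0,0,-0.06,0.15,0.3,0,0,-0.05,0,0.3,-0.06,-0.006,0,0,0.3,-0.06,-0.006,0,0,0.3,-0.06,-0.006,0,0,0.3,-0.06,-0.006,0,0])

```text
time: 45.82
position: [0.5812, 0.0229, 0.2587]
tool_rot: [0.673, 0.739, -0.0, -0.0]
ft_force: [0.8, -0.3, 0.2]
grip_width: 0.0565
grip_force: 0.0
```

>>> arm_command(deltas=[0.3,-0.06,-0.006,0,0,0.3,-0.06,-0.006,0,0,0.3,0,0,0,0,0.3,0,0,0,0])

```text
time: 46.32
position: [0.5803, -0.0956, 0.2584]
tool_rot: [0.674, 0.739, 0.0, -0.001]
ft_force: [-0.2, 0.8, -0.4]
grip_width: 0.0567
grip_force: 0.0
```

Run:
```python
from h import *
p,d,c,s=snap("wrist"); cv2.imwrite("pics/w12.png",p[:,:,::-1]); W=cloud(c,d)
for n,q in dict(red=(.609,-.0025),yellow=(.6006,.087),green=(.5832,.2663)).items(): print(n,knob(c,p,d,n,q,.05))
m=mask(p,"orange",150,80)&(W[...,2]>.1)&(W[...,2]<.16)&(W[...,1]<0); print("ball",m.sum(),np.median(W[m],0)); togo(s,(.585,-.106),.112,1.664)
```

```text
red (array([ 0.6103, -0.0024]), [np.float64(0.0183), np.float64(0.0434)], np.float64(1.796), 104, 906, np.float64(0.1015))
yellow (array([0.6051, 0.0711]), [np.float64(0.0135), np.float64(0.0185)], np.float64(0.122), 0, 343, np.float64(0.1012))
green (array([0., 0.]), [np.float64(0.0), np.float64(0.0)], np.float64(0.0), 0, 0, np.float64(nan))
ball 542 [ 0.58509607 -0.10197974  0.14463718]
t 46.33 pos [ 0.5803 -0.0956  0.2584] yaw 1.663 q6 -0.446 tool d [-0.011   0.0038  0.1464] roll -0.001 F [-0.2  0.8 -0.4]
  return _methods._mean(a, axis=axis, dtype=dtype,
  ret = ret.dtype.type(ret / rcount)
```

View pics/w12.png

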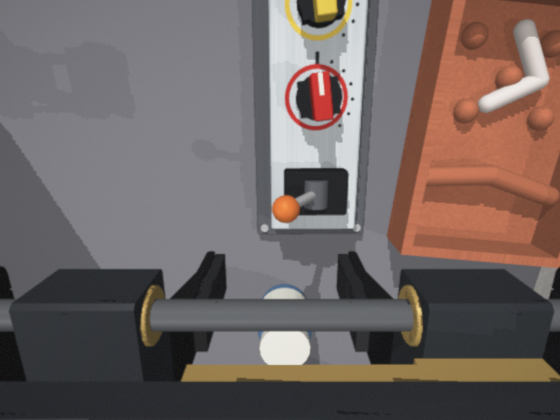

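The ball (286,208) is on the robot side (off). The red knob (320,95) and the yellow one are seated with pointers at their marks. Checking green from the top camera before switching on.

Run:
```python
from h import *
p,d,c,s=snap("top"); W=cloud(c,d)
for n,q in dict(red=(.609,-.0025),yellow=(.6006,.087),green=(.5832,.2663)).items():
    try: print(n,knob(c,p,d,n,q,.05))
    except Exception as e: print(n,e)
```

```text
red (array([0.61  , 0.0118]), [np.float64(0.007), np.float64(0.01)], np.float64(1.611), 1, 7, np.float64(0.0991))
yellow (array([0.5994, 0.0847]), [np.float64(0.0198), np.float64(0.0438)], np.float64(1.817), 4, 63, np.float64(0.0988))
green (array([0.5834, 0.2626]), [np.float64(0.0173), np.float64(0.0412)], np.float64(1.741), 6, 48, np.float64(0.0995))
```

>>> arm_command(deltas=[0.3,-0.005,0.004,0.05,0,0.3,-0.005,0,0.05,0,0.3,0,0,0.05,0,0.3,0,0,0.013,0,0.3,0,0,0,0])

```text
time: 47.05
position: [0.5859, -0.1044, 0.0959]
tool_rot: [0.673, 0.74, -0.0, -0.0]
ft_force: [0.9, 0.5, -0.5]
grip_width: 0.0562
grip_force: 0.0
```

>>> arm_command(deltas=[0.3,0,0.018,0,0,0.3,0,0.018,0,0,0.3,0,0.018,0,0,0.3,0,0.018,0,0,0.3,0,0.004,0,0,0.3,0,0.003,0,0,0.3,0,0,0,0])

```text
time: 47.92
position: [0.6645, -0.0982, 0.0966]
tool_rot: [0.673, 0.739, 0.0, 0.001]
ft_force: [-0.1, -0.1, -0.1]
grip_width: 0.057
grip_force: 0.0
```

>>> arm_command(deltas=[0.3,0,0.003,0,0,0.3,0,0.002,0,0,0.3,0,0,0,0])

```text
time: 48.3
position: [0.6676, -0.0978, 0.0955]
tool_rot: [0.673, 0.739, -0.001, -0.002]
ft_force: [-4.6, -1.5, 1.9]
grip_width: 0.0565
grip_force: 2.4
```

>>> arm_command(deltas=[0.3,0,0.003,0,0,0.3,0,0,0,0,0.3,0,0,0,0])

```text
time: 48.68
position: [0.6676, -0.0977, 0.0952]
tool_rot: [0.673, 0.739, -0.003, -0.004]
ft_force: [-9.1, -1.8, 5.0]
grip_width: 0.0565
grip_force: 5.0
```

At the stop: 9 N with no further travel. Back off, lift clear and make a last check from above.

>>> arm_command(deltas=[0.3,0,-0.016,0,0,0.3,0,0,0,0,0.3,0,0,-0.04,0,0.3,0,0,-0.06,0,0.3,0,0,-0.06,0,0.3,0,0,-0.04,0,0.3,-0.02,-0.05,0,0,0.3,-0.02,-0.05,0,0,0.3,-0.02,-0.05,0,0,0.3,-0.02,-0.05,0,0,0.3,0,0,0,0])

```text
time: 50.05
position: [0.4633, -0.1985, 0.2966]
tool_rot: [0.675, 0.738, 0.0, 0.001]
ft_force: [-0.1, 0.3, -0.2]
grip_width: 0.0565
grip_force: 0.0
```

Run:
```python
from h import *
p,d,c,s=snap("top"); cv2.imwrite("pics/t13.png",p[140:300,170:420,::-1].repeat(3,0).repeat(3,1)); W=cloud(c,d); print(s["time"],s["position"])
for n,q in dict(red=(.609,-.0025),yellow=(.6006,.087),green=(.5832,.2663)).items():
    try: print(n,knob(c,p,d,n,q,.05))
    except Exception as e: print(n,e)
m=mask(p,"orange",150,80)&(W[...,2]>.1)&(W[...,2]<.17)&(W[...,0]>.5)&(W[...,0]<.7); print("ball",m.sum(),np.median(W[m],0))
```

```text
50.05 [ 0.46333978 -0.19854199  0.29657311]
red (array([ 0.6089, -0.0049]), [np.float64(0.0178), np.float64(0.0432)], np.float64(1.817), 3, 59, np.float64(0.1))
yellow (array([0.6004, 0.0849]), [np.float64(0.0172), np.float64(0.0438)], np.float64(1.784), 4, 56, np.float64(0.0991))
green (array([0.583 , 0.2638]), [np.float64(0.0186), np.float64(0.043)], np.float64(1.741), 6, 53, np.float64(0.0993))
ball 128 [ 0.57272536 -0.61983419  0.11154658]
```

View pics/t13.png

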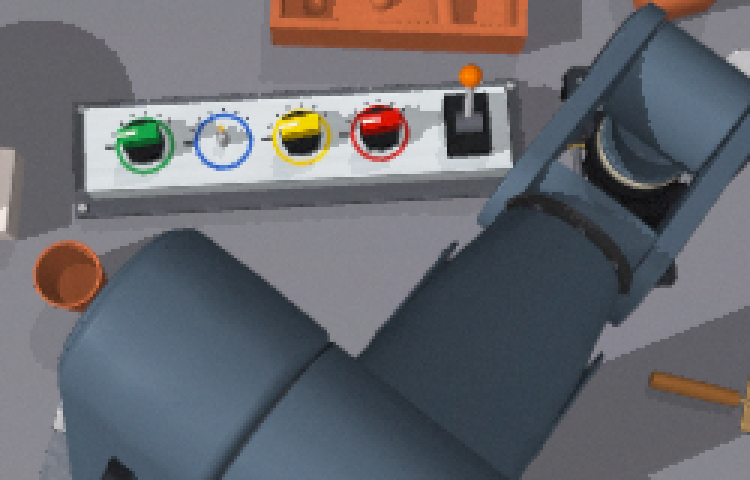

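The picture shows green (142,140), yellow (303,130) and red (380,128) seated at their marks, with the blue spindle bare. The ball at (470,75) is where it stood at the start (on), and the cup has not been touched.

```bash
python3 -c "
from rig import order; print(order.hand_in())"
```

```text
the job is handed in; nothing more can be done
None
```

The job is handed in at about 50 s: with the isolator off, the red, yellow and green knobs were pushed flush and turned to their zero stops (blue was absent, so its spindle is bare), then the isolator was switched fully on, and I saw nothing else disturbed.

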